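# Unclip the dust-filter cover

### The job

Open the filter housing on the bench: press its snap tab straight inward, feeling for the give so that the tab is not broken, until the cover's edge springs up; then lift the cover off by its grip rib and lower it, not drop it, right way up into the middle of the empty wooden tray, lying flat on the tray floor. Do not wrench the cover while it is clipped, and leave the other things on the bench where they are.

Things in the scene. Friction and masses are not known exactly. Their poses are not given: they have to be found in the camera images.
- housing: filter housing of the bench dust extractor, screwed to the bench: block 120 (its x) x 100 (its y) x 40 mm high, with a narrower filter block (106 x 86 mm, up to z 70 mm) on it that the cover fits over. Origin: centre of its underside; z up; its +x side, away from the robot, carries the snap tab. A hose stub points out of its -x side.
- tab: grey snap tab in the middle of the housing's +x side. Origin in the plane of the cover's outer wall (housing x 60 mm at rest), 33 mm above the bench, mid-width; x outward. It carries a flat push pad 24 mm wide, from 26 to 40 mm above the bench (cover's rim: 44). The pad's face stands 11 to 41 mm out from the origin: this differs from unit to unit, is not measured, and must be felt or seen.
- tab_hook (a point): tip of the tab's hook, in the window of the cover's wall, 19.5 mm above the tab's origin; moves with the tab. Pressed straight inward (-x) the tab flexes on a spring (2 N at first touch, up to 6 N, plus up to 2 N friction), frees the cover after 3 to 5.5 mm, meets a hard stop at 6 mm, and springs back when let go. Over 15 N on the tab, from hand or fingers, breaks it.
- cover: clip-on filter cover, light grey, 120 x 100 x 30 mm, 0.13 to 0.2 kg, open below, 4 mm walls, with an upright grip rib on its top. Origin: centre of its lower rim; z up, x outward through the wall that the tab holds. Clipped on, the origin is 44 mm above the housing's. Pulling it while clipped loads the tab: over 15 N between them breaks it.
- cover_front (a point): middle of the cover's top edge on the tab side, (60, 0, 30) mm in the cover's frame; 74 mm above the bench while clipped. When the tab is pressed far enough a spring lifts this edge about 11 mm and it stays up: the cover leans 0.1 rad, its other edge still down, and can be lifted straight off.
- cover_grip (a point): middle of the grip rib, (0, 0, 44) mm in the cover's frame, axes as the cover's. The rib is 12 mm thick (x), 50 mm long (y), 24 mm high (z 30 to 54 mm).
- tray: empty shallow wooden tray fixed to the bench, 200 (its x) x 180 (its y) x 20 mm outside, walls and floor 6 mm thick. Origin: centre of its underside; the inner floor is 6 mm above it. It stands to the left or the right of the housing.
- wood_plane: dark wooden hand plane 190 x 54 mm, about 90 mm high; a bystander, origin at the centre of its underside
- screwdriver: screwdriver lying flat between the housing and the tray; a bystander, origin at the centre of its underside
- sanding_block: cork sanding block 50 x 70 x 30 mm; a bystander, origin at the centre of its underside
- mallet: wooden mallet lying flat, head 40 x 100 x 50 mm, handle 150 mm; a bystander, origin at the centre of its underside
- marking_gauge: wooden marking gauge lying down, beam 180 mm; a bystander, origin at the centre of its underside
- oil_can: dark steel oil can, 66 mm wide, 130 mm high with its thin spout; a bystander, origin at the centre of its underside
- glue: white glue bottle 54 mm wide, 150 mm high; a bystander, origin at the centre of its underside
There are look-alikes about, which are no part of the job. What is meant by the cover is not pink or turquoise, and is the smaller of those in its own colour.

How it is judged:
On the way, in this order (a step that is already met when the one before it is completed fails the run):
1. the tab has been pressed and the cover's edge has sprung up (z of cover_front in the frame of housing above 0.08 m), for 0.2 s.
2. the cover is lifted clear of the housing in the fingers (height (world z) of cover above 0.085 m and contact force between the fingers and cover above 0.5 N), for 0.1 s.
3. the cover is lowered in the fingers to within 25 mm of the tray floor, over the tray (height (world z) of cover below 0.031 m and horizontal distance between cover and tray below 0.04 m and contact force between the fingers and cover above 0.5 N), for 0.1 s.
At the end, for the whole second after the job is handed in: The cover lies flat (within 0.12 rad) and right way up on the tray floor, its centre within 30 mm of the tray's centre and its rim within 6 mm of the floor, let go and at rest (horizontal distance between cover and tray below 0.03 m and angle between cover's own z axis and vertical below 0.12 rad and height (world z) of cover below 0.012 m and linear speed of cover below 0.02 m/s and contact force between the fingers and cover below 0.1 N); the robot touches nothing.
It fails at once if more than 15 N of hand or fingers on the snap tab: it breaks (contact force between any of the arm, the fingers and tab above 15 N).
It fails at once if the cover wrenched against the snap tab with more than 15 N (contact force between cover and tab above 15 N).
It fails at once if another thing on the bench moved by more than 30 mm (distance of any of wood_plane, screwdriver, sanding_block, mallet, marking_gauge, oil_can, glue from where it was at the start of the episode above 0.03 m).
It also fails if it takes over 67 s, if anything falls off the work surface, if the arm or the gripper's body presses on something with over 40 N, if the wrist force passes 120 N, or if a joint passes its speed limit or range.

### The arm

A 6-joint arm with a two-finger parallel gripper is mounted at the origin on the work surface. World frame = base frame: x ahead of the robot, y to its left, z up, the work surface at z = 0. Lengths are in m, angles in rad, forces in N, time in s.
With the tool pointing down it reaches from about 0.3 to 0.75 m from the base axis. Payload 8.5 kg.
Tool frame: the origin (TCP) lies midway between the tips of the shut fingers; the grasp point (between the pads) lies 19 mm behind it; z points along the fingers, x is the direction in which the jaws open and shut, and the axes are right-handed (so a half turn about z gives the same grasp; the last joint's range is limited). The gripper opens to 88 mm and grips with 3 to 60 N. Pads are 18 mm wide; open, the fingers measure 123 mm over their backs; the gripper's body (75 mm by 187 mm) begins 45 mm behind the grasp point.
Start: joints at [-1.334, 0.381, 1.297, -0, 1.464, -0.215], TCP at [0.24, -0.495, 0.201] pointing down, gripper open.
Joint ranges: [-3.11, 3.11], [-0.89, 2.33], [0.22, 2.48], [-1.42, 4.56], [0.17, 2.85], [-2.88, 2.88]. Speed limits (rad/s): [2.39, 2.39, 3.14, 3.14, 3.14, 3.14].

### API

Orientations are given as a rotation vector (axis times angle).
In Python, from workcell import robot gives the robot as it stands. The module is installed in compiled form; this text tells all that it offers.
- The arm moves only by the shell command python3 -m creep 'ROWS' [OPENING] [FORCE]. ROWS is JSON, a list of rows, each a list of 2 entries, a list of its own where there are three numbers: the shift along the world's x, y, z in m, then the turn about the world's z in degrees. In form: [[[tx, ty, tz], twist], ...]. A call has 1 to 8 rows; each row shifts and turns the pose as measured when the row begins; what a row does not reach is not made up. A row lasts 1/12 s, in which the tool goes at most 41.7 mm and 7.16 degrees, less where a joint would pass 70% of its speed; a pose out of reach is approached as far as the arm can. A call with a gripper value outside its range is refused whole. OPENING is the finger opening in m, from 0 to 0.0881, set as the call begins (- or left out, the last holds). The fingers move at their own pace and stop on an object; FORCE is the grip in N (left out, the last holds). Time passes only in rows, so rows that do not move let the fingers close. It gives the time, the measured TCP pose, the force and the opening at its end, in the units of the state.
- robot.state(): the state, without advancing time (a new reading comes with each control period).
- robot.snapshot(name): name is "scene" or "top" or "wrist"; returns a dict with "image" (400x640x3 uint8, blue, green, red), "fx", "fy", "cx", "cy" (pixels), "position" and "orientation" of the camera in the world; the wrist camera has in their place "tool_from_camera" (4x4, takes a point from camera to tool coordinates, whose origin is the TCP and whose axes are the tool frame's). Camera axes: x right, y down, z forward; pixel columns grow to the right and rows downward; lengths in m; the calibration is good to about 2 mm. A picture is of the moment at which its call begins: read the wrist's pose just before it. There is no depth.
- robot.finish_job(): hands the job in, once; it reports no verdict.
The state is a dict: "time_s": time; "joint_pos": joint angles; "joint_vel": joint speeds; "joint_torque": joint torques, N m; "tool_pos": TCP position; "eef_rot": TCP orientation; "contact_force": force on the tool from outside, world axes, zero at the start; "moment": the same for the moment, N m; "grip_width": finger opening in m.
Only numpy, scipy, OpenCV 4.12 (cv2) and the standard library are available. Lean on these libraries where they do the work, as an engineer would, in place of code of your own. Each camera call takes 0.05 s, during which the arm holds its last target. There are 200 camera calls.

## Working session

There is one attempt and no reset: what is moved stays moved. The work goes in short steps, Python scripts to look and compute and a shell command to move; the robot and the scene stay as the last step left them, time stands still between calls to the robot, and variables do not carry over. Pictures are saved under pics/ and viewed, about 8 in all and at most 12, crops included, and the job is handed in when it is done.

```bash
mkdir -p pics; cat > h.py <<'E'
import numpy as np, cv2, pickle
from scipy.spatial.transform import Rotation as R
from workcell import robot
def snap(n,name):
    st=robot.state(); s=robot.snapshot(n); cv2.imwrite(f'pics/{name}.png',s['image'])
    K=(s['fx'],s['fy'],s['cx'],s['cy'])
    if n=='wrist':
        T=np.eye(4);T[:3,:3]=R.from_rotvec(st['eef_rot']).as_matrix();T[:3,3]=st['tool_pos']
        C=T@np.array(s['tool_from_camera']);P=C[:3,3];M=C[:3,:3]
    else:
        P=np.array(s['position']);o=np.array(s['orientation']);M=o if o.shape==(3,3) else R.from_rotvec(o).as_matrix()
    pickle.dump((K,P,M),open(f'pics/{name}.pkl','wb')); return s['image']
def cam(name): return pickle.load(open(f'pics/{name}.pkl','rb'))
def ray(name,u,v):
    (fx,fy,cx,cy),P,M=cam(name); return P,M@np.array([(u-cx)/fx,(v-cy)/fy,1])
def onz(name,u,v,z):
    P,d=ray(name,u,v); return P+d*(z-P[2])/d[2]
def tri(*obs):
    A=np.zeros((3,3));b=np.zeros(3)
    for o in obs:
        P,d=ray(*o);d=d/np.linalg.norm(d);Q=np.eye(3)-np.outer(d,d);A+=Q;b+=Q@P
    x=np.linalg.solve(A,b); return x
def proj(name,X):
    (fx,fy,cx,cy),P,M=cam(name);c=M.T@(np.array(X)-P);return fx*c[0]/c[2]+cx,fy*c[1]/c[2]+cy
E
python3 - <<'E'
from h import *
s=robot.snapshot('top');print(s['orientation'],s['position'],s['fx'])
a=snap('top','t0');b=snap('scene','s0')
print(cam('t0'),cam('s0'),robot.state())
E
```

```text
[-2.17561271  2.16812083 -0.08145486] [ 0.37032536 -0.00566142  1.74950244] 479.90895540809686
((479.90895540809686, 479.90895540809686, 316.4520296072026, 201.59038288506315), array([ 0.37032536, -0.00566142,  1.74950244]), array([[ 0.00393164, -0.99627305,  0.08616583],
       [-0.99992989, -0.0029543 ,  0.01146711],
       [-0.01116982, -0.08620487, -0.99621481]])) ((441.7727888607512, 441.7727888607512, 316.8381613246755, 199.4853648821422), array([ 1.53910757, -0.14830438,  0.91200591]), array([[ 0.14083884,  0.60967926, -0.78003566],
       [ 0.98998397, -0.078923  ,  0.11705937],
       [ 0.00980592, -0.7887093 , -0.61468812]])) {'time_s': 0.15, 'joint_pos': array([-1.33431628e+00,  3.81040963e-01,  1.29797154e+00, -1.79295991e-05,
        1.46359125e+00, -2.15345563e-01]), 'joint_vel': array([-0.00028126, -0.00201574, -0.00436087, -0.00027057,  0.00063279,
        0.00034969]), 'joint_torque': array([ 2.05534241e-03, -4.38078260e+01, -2.24617088e+01,  7.13696633e-02,
        3.42570653e-02, -8.91062336e-05]), 'tool_pos': array([ 0.24005145, -0.49459873,  0.2008186 ]), 'eef_rot': array([-2.66200161e+00,  1.66702925e+00,  1.15418765e-03]), 'contact_force': array([ 0.59879389, -0.33661786, -0.32932805]), 'moment': array([-0.06147383,  0.00808873, -0.03219401]), 'grip_width': 0.08821643126360186}
```

View pics/t0.png

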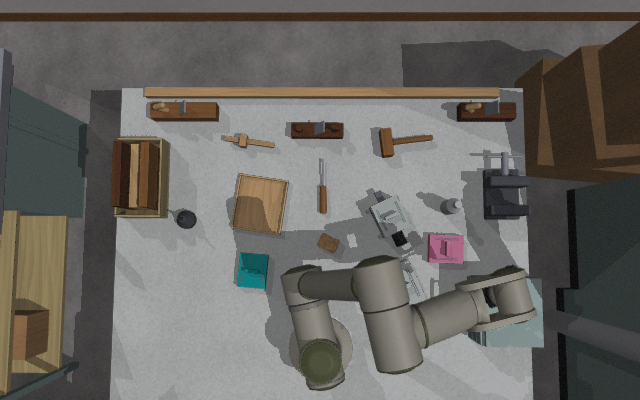

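View pics/s0.png

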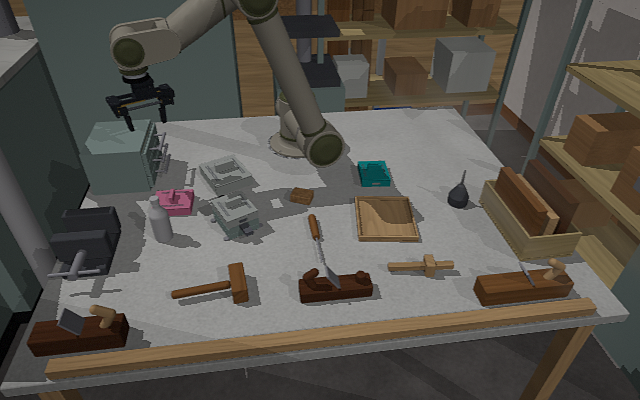

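The top view shows the housing with its grey cover at about (387,213), and a grey decoy at (412,275). The tray is at (261,204), with pink and turquoise decoys nearby. In the scene view the housing is at (235,212). Next I'll enlarge both.

```bash
python3 - <<'E'
from h import *
t=cv2.imread('pics/t0.png');s=cv2.imread('pics/s0.png')
a=cv2.resize(t[180:260,350:450],None,fx=5.6,fy=5.6,interpolation=cv2.INTER_CUBIC)[:, :400*2]
b=cv2.resize(s[150:250,190:270],None,fx=4,fy=4,interpolation=cv2.INTER_CUBIC)
o=np.zeros((448,900,3),np.uint8);o[:448,:560]=a;o[:400,570:890]=b
o=cv2.resize(o,(800,398));cv2.imwrite('pics/c0.png',o)
for p in [(387,213)]: print(onz('t0',*p,.074))
# tray mask
h=cv2.cvtColor(t,cv2.COLOR_BGR2HSV)
m=((h[...,0]>8)&(h[...,0]<25)&(h[...,1]>70)&(h[...,2]>100)).astype(np.uint8)
m[:160]=0;m[245:]=0;m[:,:215]=0;m[:,300:]=0
c=max(cv2.findContours(m,0,2)[0],key=cv2.contourArea);r=cv2.minAreaRect(c);print(r)
P=np.array([onz('t0',*q,.02) for q in cv2.boxPoints(r)]);print(P,P.mean(0),np.linalg.norm(np.diff(P,axis=0),axis=1))
E
```

```text
[ 0.47598886 -0.23287353  0.074     ]
((259.4189147949219, 203.9864959716797), (49.48408889770508, 54.74485397338867), 9.462323188781738)
[[0.4272629  0.3239933  0.02      ]
 [0.62392079 0.29495325 0.02      ]
 [0.59450638 0.11674457 0.02      ]
 [0.39863735 0.14739827 0.02      ]] [0.51108185 0.22077235 0.02      ] [0.19879048 0.18061988 0.19825318]
```

View pics/c0.png

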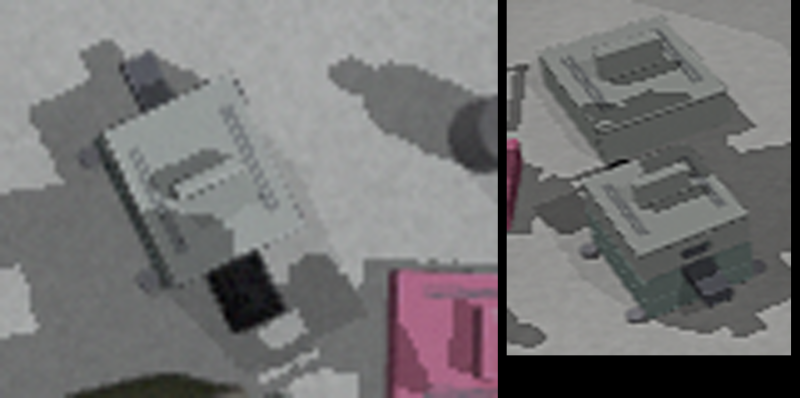

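Tray centre is about (0.511, 0.221), with yaw about -8°. The tab points up-left from the cover, so the housing yaw is about 27°. Next I'll raise the arm and look with the wrist camera.

```bash
python3 -m creep '[[[0,0,0.04],0],[[0,0,0.04],0],[[0,0.02,0.035],0],[[0.025,0.025,0.01],0],[[0.025,0.025,0.01],0],[[0.025,0.025,0.01],0],[[0.025,0.025,0],0],[[0.025,0.025,0],0]]' 0 | tail -c 600; python3 -m creep '[[[0.025,0.025,0],0],[[0.025,0.025,0],0],[[0.025,0.025,0],0],[[0.025,0.025,0],0],[[0.025,0.025,0],0],[[0.02,0.02,0],0],[[0,0,0],0],[[0,0,0],0]]'|tail -c 600
python3 - <<'E'
from h import *
w=snap('wrist','w0');print(robot.state()['tool_pos'],cam('w0'));print(robot.snapshot('wrist')['tool_from_camera'])
snap('top','t1');snap('scene','s1')
E
```

```text
time_s: 0.82
tool_pos: [0.3639, -0.3451, 0.3484]
eef_rot: [-2.647, 1.678, 0.01]
contact_force: [0.1, -0.2, -0.3]
grip_width: 0.0368
time_s: 1.48
tool_pos: [0.5177, -0.1856, 0.3471]
eef_rot: [-2.652, 1.668, 0.015]
contact_force: [-1.0, -0.6, -0.3]
grip_width: -0.0002
[ 0.51747945 -0.18579157  0.34712691] ((295.0300894786091, 295.0300894786091, 318.40083413004606, 206.03661278921564), array([ 0.58478886, -0.15603586,  0.53033482]), array([[ 0.43377698, -0.86165174, -0.26342705],
       [-0.9009313 , -0.41889152, -0.1133697 ],
       [-0.01266216,  0.28650684, -0.95799452]]))
[[ 9.99999551e-01  9.44103068e-04  7.77248976e-05  1.45244082e-04]
 [-9.26341302e-04  9.57418200e-01  2.88703190e-01 -7.36632374e-02]
 [ 1.98150336e-04 -2.88703132e-01  9.57418645e-01 -1.83037713e-01]
 [ 0.00000000e+00  0.00000000e+00  0.00000000e+00  1.00000000e+00]]
```

View pics/w0.png

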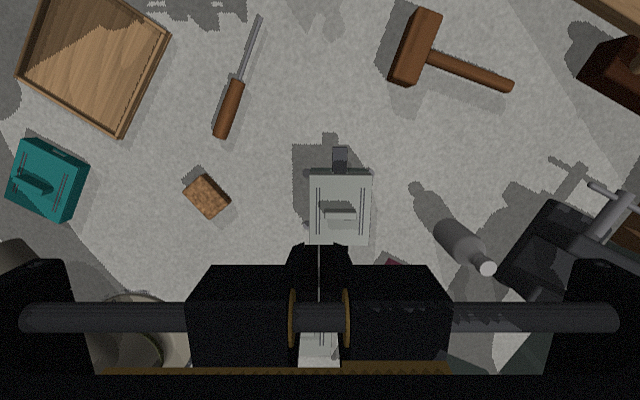

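The wrist view shows the cover's top from about (309,172) to (372,244), with the tab above it at (340,158). I'll crop it, along with the housing in the scene view.

```bash
python3 - <<'E'
from h import *
w=cv2.imread('pics/w0.png');s=cv2.imread('pics/s1.png')
a=cv2.resize(w[135:265,290:390],None,fx=4.5,fy=4.5,interpolation=cv2.INTER_CUBIC)
b=cv2.resize(s[175:245,200:270],None,fx=4.9,fy=4.9,interpolation=cv2.INTER_CUBIC)
o=np.zeros((585,800,3),np.uint8);o[:a.shape[0],:450]=a;o[:343,455:798]=b
cv2.imwrite('pics/c1.png',o)
g=cv2.cvtColor(w,cv2.COLOR_BGR2GRAY);h=cv2.cvtColor(w,cv2.COLOR_BGR2HSV)
print(g[140:180:2,341]); print(g[200,300:380:2]);print(g[210:256:2,365]);print(g[150,325:355:1])
E
```

```text
[145 140 133  71  79  76  75  75  74  75  63  43  42  39  45  52  44  68
 139 139]
[ 91  94  90  88  94 141 134 138  68 140 109  79 117 117 118 114 117 118
 123  75 142 117 121 120 117 142 137 139 139 142  90 147  98 141 138 144
 138 130 142 144]
[145 144 144 147 141 142 141 142 144 148 147 141 142 146 146 145 144 150
 128 130 126 129 134]
[ 98  99  94  96  94  95  96  76  73  77  76  74  73  74  74  73  76  78
  71  74  76  72  63 100  91  90  93 133 156 149]
```

View pics/c1.png

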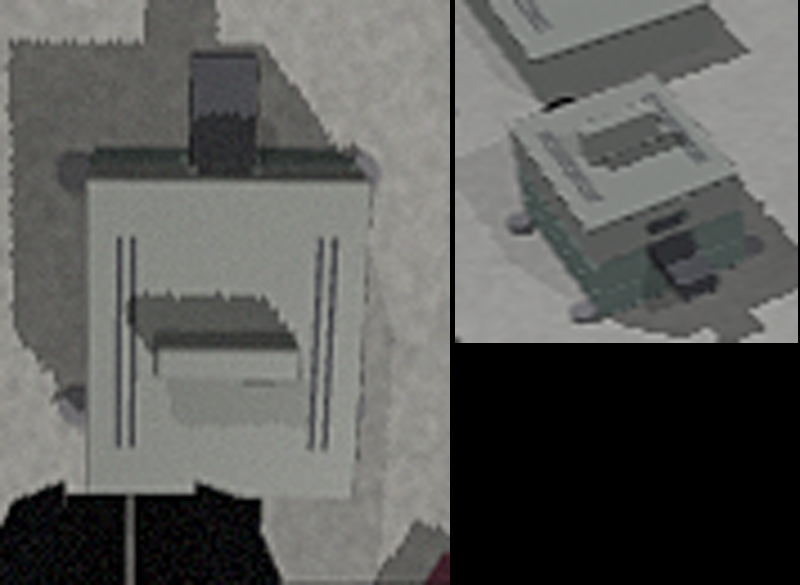

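```bash
python3 - <<'E'
from h import *
W=[(309.3,175.2),(372.2,175.2),(309.6,244.3),(368.2,245)]
T=[(370.7,206.5),(397.8,195.7),(383.7,237.3),(411.3,227.2)]
np.set_printoptions(precision=4,suppress=True)
for a,b in zip(W,T): print(tri(('w0',*a),('t0',*b)),onz('w0',*a,.074))
C=np.array([onz('w0',*a,.074) for a in W]);c=C.mean(0)
f=C[:2].mean(0)-C[2:].mean(0);yaw=np.arctan2(f[1],f[0])
l=C[[0,2]].mean(0)-C[[1,3]].mean(0);yw2=np.arctan2(l[1],l[0])-np.pi/2
print(c,np.degrees([yaw,yw2]),np.linalg.norm(f),np.linalg.norm(l))
u=np.array([np.cos(yaw),np.sin(yaw)]);v=np.array([-u[1],u[0]])
for p in [(332.2,146.6),(347.8,146.6)]:
    for z in(.026,.04):
        q=onz('w0',*p,z)[:2]-c[:2];print(z,q@u,q@v)
# rib top
for p in [(158,350),(298,348),(158,378),(298,380)]:
    q=onz('w0',290+p[0]/4.5,135+p[1]/4.5,.098)[:2]-c[:2];print('rib',q@u,q@v)
P=cam('w0')[1][:2]-c[:2];print('cam',P@u,P@v)
r=R.from_rotvec(robot.state()['eef_rot']).as_matrix();print('toolx yaw',np.degrees(np.arctan2(r[1,0],r[0,0])),r[:,2])
E
```

```text
[ 0.4986 -0.1757  0.0749] [ 0.4985 -0.1753  0.074 ]
[ 0.5391 -0.274   0.0411] [ 0.5413 -0.2638  0.074 ]
[ 0.3915 -0.2236  0.0719] [ 0.3924 -0.2259  0.074 ]
[ 0.4276 -0.3211  0.0542] [ 0.4344 -0.3147  0.074 ]
[ 0.4666 -0.2449  0.074 ] [25.4544 25.5685] 0.11800328951461568 0.09830406593402627
0.026 0.09855131485330342 0.012464111702955713
0.04 0.09983745601203066 0.012936916939519257
0.026 0.0986986452136588 -0.013744361261283977
0.04 0.09998069657929928 -0.012544026197974097
rib 0.004803201893817259 0.02401426074692298
rib 0.005930181286053128 -0.02377903264760802
rib -0.005328922112224067 0.023903093937447658
rib -0.005630113459962316 -0.024254623751863588
cam 0.14488315520883563 0.02949640756805245
toolx yaw -64.55032358695296 [-0.0027  0.0118 -0.9999]
```

The housing measures well: centre (0.467, -0.245), yaw 25.5°, and the pad face at about x = 0.0985 in its frame. The tool is already aligned. I'll go outside the pad and down.

```bash
python3 -m creep '[[[0.031,-0.0025,0],0],[[0.031,-0.0025,0],0],[[0,0,-0.04],0],[[0,0,-0.04],0],[[0,0,-0.04],0],[[0,0,-0.04],0],[[0,0,-0.04],0],[[0,0,-0.03],0]]' 0 10; python3 -m creep '[[[0,0,0],0],[[0,0,0],0]]'
python3 - <<'E'
from h import *
s=robot.state();c=np.array([.4666,-.2449]);u=np.array([.9027,.4303]);d=s['tool_pos'][:2]-c
print(s['tool_pos'],d@u,d@[-u[1],u[0]],s['contact_force']);r=R.from_rotvec(s['eef_rot']).as_matrix();print(np.degrees(np.arctan2(r[1,0],r[0,0])),r[:,2])
E
```

```text
time_s: 2.35
tool_pos: [0.5801, -0.2046, 0.123]
eef_rot: [-2.636, 1.693, -0.039]
contact_force: [-0.2, -0.8, -0.1]
grip_width: 0.0005
time_s: 2.52
tool_pos: [0.5764, -0.2053, 0.1176]
eef_rot: [-2.634, 1.698, -0.021]
contact_force: [0.7, -0.6, 1.9]
grip_width: 0.0005
[ 0.57635182 -0.20530338  0.11762984] 0.11611138990234382 -0.011482337959151434 [ 0.70255373 -0.59466813  1.85783567]
-65.62969305909654 [ 1.53411124e-02 -4.47292470e-04 -9.99882218e-01]
```

```bash
python3 -m creep '[[[0.003,0.013,-0.01],0.5],[[0.001,0.002,-0.03],0],[[0,0,0],0]]'; python3 -m creep '[[[0,0,-0.02],0],[[0,0,-0.015],0],[[0,0,0],0],[[0,0,0],0]]'
cat > w.py <<'E'
from h import *
s=robot.state();c=np.array([.4666,-.2449]);u=np.array([.9027,.4303]);v=[-u[1],u[0]];d=s['tool_pos'][:2]-c;f=s['contact_force']
r=R.from_rotvec(s['eef_rot']).as_matrix()
print('hx %.4f hy %.4f z %.4f Fx %.1f Fy %.1f Fz %.1f yaw %.1f'%(d@u,d@v,s['tool_pos'][2],f[:2]@u,f[:2]@v,f[2],np.degrees(np.arctan2(r[1,0],r[0,0]))),r[:,2].round(3),'t',s['time_s'])
E
python3 w.py
```

```text
time_s: 2.77
tool_pos: [0.5827, -0.1917, 0.082]
eef_rot: [-2.639, 1.689, -0.036]
contact_force: [-1.0, -0.3, -1.6]
grip_width: 0.0006
time_s: 3.1
tool_pos: [0.5874, -0.192, 0.0554]
eef_rot: [-2.639, 1.685, -0.057]
contact_force: [0.7, -0.2, 0.4]
grip_width: 0.0001
hx 0.1318 hy -0.0042 z 0.0554 Fx 0.6 Fy -0.5 Fz 0.4 yaw -65.1 [ 0.036 -0.011 -0.999] t 3.1
```

```bash
python3 -m creep '[[[-0.001,0.001,-0.008],0.3],[[-0.001,0.001,-0.008],0.3],[[-0.001,0.001,-0.006],0],[[0,0,0],0]]' | tail -2; python3 w.py;  python3 -m creep '[[[0,0,0],0],[[0,0,0],0],[[0,0,0],0]]'|tail -2; python3 w.py
```

```text
contact_force: [0.6, -0.5, 0.2]
grip_width: 0.0006
hx 0.1322 hy -0.0017 z 0.0373 Fx 0.3 Fy -0.7 Fz 0.2 yaw -64.5 [ 0.044 -0.015 -0.999] t 3.4333
contact_force: [-0.4, -1.0, 0.1]
grip_width: 0.0002
hx 0.1322 hy -0.0017 z 0.0376 Fx -0.8 Fy -0.7 Fz 0.1 yaw -64.5 [ 0.044 -0.015 -0.999] t 3.6833
```

```bash
python3 -m creep '[[[0,0.001,-0.004],0],[[0,0.001,-0.004],0],[[0,0,0],0]]' | tail -2; python3 w.py;  python3 -m creep '[[[-0.0045,-0.0022,0],0],[[-0.0045,-0.0022,0],0],[[-0.0045,-0.0022,0],0],[[0,0,0],0]]'|tail -2; python3 w.py
```

```text
contact_force: [-0.2, 0.0, 0.1]
grip_width: 0.0001
hx 0.1333 hy -0.0001 z 0.0293 Fx -0.2 Fy 0.1 Fz 0.1 yaw -64.5 [ 0.045 -0.016 -0.999] t 3.9333
contact_force: [0.4, -0.2, 0.7]
grip_width: 0.0003
hx 0.1167 hy 0.0000 z 0.0289 Fx 0.3 Fy -0.3 Fz 0.7 yaw -64.4 [ 0.045 -0.015 -0.999] t 4.2667
```

```bash
for i in 1 2 3; do python3 -m creep '[[[-0.0018,-0.0009,0],0],[[0,0,0],0]]' >/dev/null; python3 w.py; done
```

```text
hx 0.1140 hy -0.0002 z 0.0291 Fx -0.3 Fy -0.0 Fz -0.9 yaw -64.5 [ 0.045 -0.015 -0.999] t 4.4333
hx 0.1118 hy -0.0004 z 0.0293 Fx 1.0 Fy 0.7 Fz 0.2 yaw -64.5 [ 0.045 -0.016 -0.999] t 4.6
hx 0.1097 hy -0.0005 z 0.0294 Fx -0.6 Fy 0.3 Fz -0.6 yaw -64.5 [ 0.045 -0.016 -0.999] t 4.7667
```

```bash
for i in 1 2 3 4; do python3 -m creep '[[[-0.0011,-0.0003,0],0],[[0,0,0],0]]' >/dev/null; python3 w.py; done
```

```text
hx 0.1085 hy -0.0003 z 0.0294 Fx -0.1 Fy -0.2 Fz 0.3 yaw -64.5 [ 0.045 -0.016 -0.999] t 4.9333
hx 0.1073 hy -0.0000 z 0.0294 Fx 0.5 Fy 0.0 Fz 0.1 yaw -64.5 [ 0.045 -0.016 -0.999] t 5.1
hx 0.1061 hy 0.0002 z 0.0294 Fx -0.1 Fy 0.4 Fz 0.2 yaw -64.5 [ 0.045 -0.016 -0.999] t 5.2667
hx 0.1049 hy 0.0005 z 0.0294 Fx 0.7 Fy 0.2 Fz -0.5 yaw -64.5 [ 0.045 -0.016 -0.999] t 5.4333
```

```bash
for i in 1 2 3 4; do python3 -m creep '[[[-0.0009,-0.0006,0],0],[[0,0,0],0]]' >/dev/null; python3 w.py; done
```

```text
hx 0.1037 hy 0.0003 z 0.0294 Fx 0.0 Fy -0.1 Fz -0.4 yaw -64.5 [ 0.045 -0.016 -0.999] t 5.6
hx 0.1026 hy 0.0001 z 0.0294 Fx -0.3 Fy -0.3 Fz -1.4 yaw -64.5 [ 0.045 -0.016 -0.999] t 5.7667
hx 0.1014 hy -0.0001 z 0.0294 Fx -0.7 Fy -0.2 Fz -0.2 yaw -64.5 [ 0.045 -0.016 -0.999] t 5.9333
hx 0.1002 hy -0.0003 z 0.0294 Fx -0.5 Fy -0.6 Fz 0.9 yaw -64.5 [ 0.045 -0.016 -0.999] t 6.1
```

```bash
python3 - <<'E'
from h import *
w=snap('wrist','w1');s=snap('scene','s2')
a=cv2.resize(w[150:330,230:410],None,fx=2.2,fy=2.2);b=cv2.resize(s[150:250,190:290],None,fx=4,fy=4,interpolation=cv2.INTER_CUBIC)
cv2.imwrite('pics/c2.png',np.hstack([cv2.resize(a,(400,400)),b]))
E
```

```text
(no output)
```

View pics/c2.png

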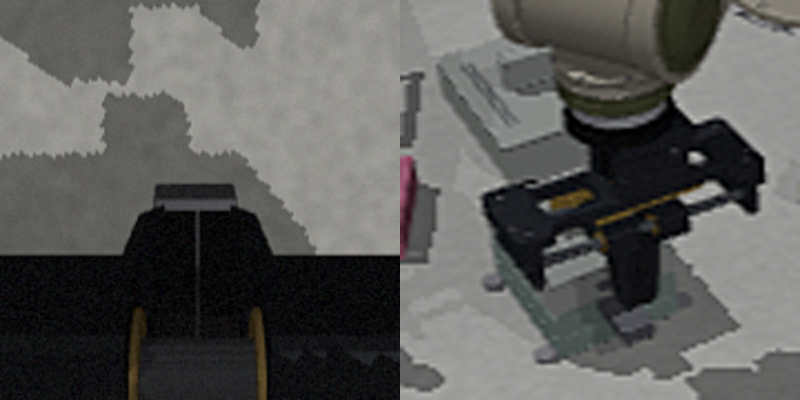

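```bash
python3 - <<'E'
from h import *
c=np.array([.4666,-.2449]);u=np.array([.9027,.4303]);v=np.array([-u[1],u[0]])
for p in [(299.8,233.2),(335.8,233.2),(299.8,245.4),(335.8,245.4),(300.5,239.5)]:
  for z in (.026,.04,.06):
    q=onz('w1',*p,z)[:2]-c;print(p,z,(q@u).round(4),(q@v).round(4))
P=cam('w1')[1];print((P[:2]-c)@u,P[2]); s=robot.state()
X=s['tool_pos'];print('tcp px',proj('w1',X))
a=R.from_rotvec(s['eef_rot']).as_matrix()
for k in(.0,.01,.02):print(proj('w1',X+np.r_[u*.009,0]-a[:,2]*k))
E
```

```text
(299.8, 233.2) 0.026 0.0986 0.0121
(299.8, 233.2) 0.04 0.1037 0.0116
(299.8, 233.2) 0.06 0.111 0.011
(335.8, 233.2) 0.026 0.0984 -0.0124
(335.8, 233.2) 0.04 0.1035 -0.011
(335.8, 233.2) 0.06 0.1108 -0.0091
(299.8, 245.4) 0.026 0.0898 0.0122
(299.8, 245.4) 0.04 0.0955 0.0117
(299.8, 245.4) 0.06 0.1038 0.0111
(335.8, 245.4) 0.026 0.0895 -0.0125
(335.8, 245.4) 0.04 0.0953 -0.0112
(335.8, 245.4) 0.06 0.1035 -0.0092
(300.5, 239.5) 0.026 0.0941 0.0116
(300.5, 239.5) 0.04 0.0995 0.0112
(300.5, 239.5) 0.06 0.1073 0.0106
0.16751984865084538 0.21474839942542312
tcp px (np.float64(318.1668752120252), np.float64(232.41264907869436))
(np.float64(318.18653754079526), np.float64(219.50567914826374))
(np.float64(318.17129512451567), np.float64(224.81798127856993))
(np.float64(318.15438523766625), np.float64(230.71143191563888))
```

```bash
python3 - <<'E'
from h import *
c=np.array([.4666,-.2449]);u=np.array([.9027,.4303]);v=np.array([-u[1],u[0]])
X=robot.state()['tool_pos'];print(proj('s2',X))
H=lambda a,b,z:np.r_[c+a*u+b*v,z]
for a in(.0985,):
  for b in(-.012,.012):
    for z in(.026,.04):print(a,b,z,proj('s2',H(a,b,z)))
s=cv2.imread('pics/s2.png');w=cv2.imread('pics/w1.png')
print(cv2.cvtColor(w,cv2.COLOR_BGR2GRAY)[226:262:1,310])
b=cv2.resize(s[205:245,225:275],(500,400),interpolation=cv2.INTER_NEAREST)
a=cv2.resize(w[225:275,280:360],(640*5//8,250),interpolation=cv2.INTER_NEAREST)
a=np.clip(a.astype(float)*2,0,255).astype(np.uint8);b=np.clip(b.astype(float)*2,0,255).astype(np.uint8)
o=np.zeros((660,500,3),np.uint8);o[:250,:400]=a;o[260:660]=b;cv2.imwrite('pics/c3.png',o[:,:])
E
```

```text
(np.float64(248.9554607363395), np.float64(234.00532976680518))
0.0985 -0.012 0.026 (np.float64(245.1872473579465), np.float64(235.97910802138017))
0.0985 -0.012 0.04 (np.float64(244.75681154102574), np.float64(232.4455452415387))
0.0985 0.012 0.026 (np.float64(252.50444674669453), np.float64(232.98596762322728))
0.0985 0.012 0.04 (np.float64(252.1258679879327), np.float64(229.46136538306112))
[101  97  94  94  96 103  80  29  30  18  36  32  29  43  73  77  76  83
  64   6  13   0   2  13   7   0  10   1   8   4   6  16  12   3  25   5]
```

View pics/c3.png

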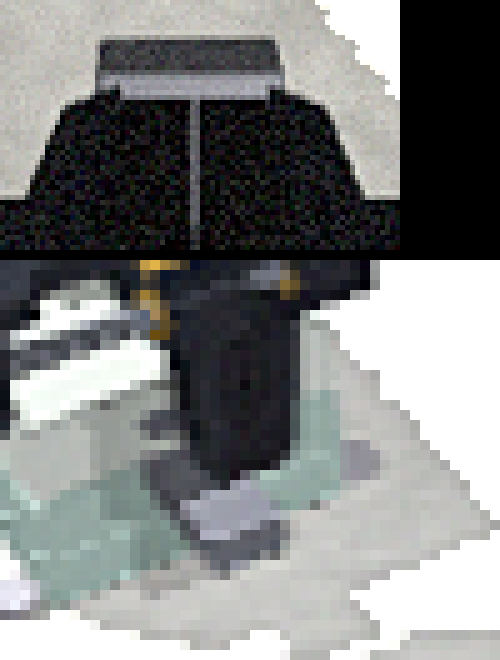

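The wrist crop shows the fingers ending at row 244, short of the pad. In the scene view the fingertip at (249,226) sits above and inward of the pad's top. I'll triangulate the real tip.

```bash
python3 - <<'E'
from h import *
c=np.array([.4666,-.2449]);u=np.array([.9027,.4303]);v=np.array([-u[1],u[0]])
for p in [(248.5,226.2),(249.5,227)]:
  x=tri(('w1',318.4,244.5),('s2',*p));print(x,(x[:2]-c)@u,(x[:2]-c)@v,proj('w1',x),proj('s2',x))
E
python3 w.py
```

```text
[ 0.56121934 -0.19974225  0.06295915] 0.10484425963209813 4.920121705576373e-05 (np.float64(319.60068503402414), np.float64(245.43794427720061)) (np.float64(248.78492891406563), np.float64(226.2655790243841))
[ 0.56048276 -0.19875928  0.05962227] 0.10460232271668286 0.001253472776469941 (np.float64(317.23922044564034), np.float64(243.58370751494954)) (np.float64(249.21892988619385), np.float64(226.93407190036407))
hx 0.1003 hy -0.0003 z 0.0294 Fx 1.0 Fy -0.8 Fz -0.3 yaw -64.5 [ 0.046 -0.016 -0.999] t 6.2
```

The real fingertips end about 31 mm above the reported TCP, so I passed over the pad without touching it. I'll back out, then go down gently while watching the force.

```bash
python3 -m creep '[[[0.008,0.004,0.002],0],[[0.008,0.004,0],0],[[0.006,0.003,0],0],[[0,0,0],0]]' >/dev/null; python3 w.py; for i in 1 2 3 4; do python3 -m creep '[[[0,0,-0.004],0],[[0,0,-0.003],0],[[0,0,0],0]]' >/dev/null; python3 w.py; done
```

```text
hx 0.1277 hy 0.0001 z 0.0319 Fx 0.7 Fy 0.1 Fz -0.2 yaw -64.5 [ 0.046 -0.016 -0.999] t 6.5333
hx 0.1286 hy 0.0006 z 0.0239 Fx 0.5 Fy -0.6 Fz -0.2 yaw -64.4 [ 0.046 -0.016 -0.999] t 6.7833
hx 0.1280 hy 0.0007 z 0.0157 Fx -0.3 Fy -0.9 Fz -0.2 yaw -64.4 [ 0.045 -0.016 -0.999] t 7.0333
hx 0.1276 hy 0.0007 z 0.0078 Fx -0.3 Fy 0.0 Fz -0.2 yaw -64.5 [ 0.045 -0.015 -0.999] t 7.2833
hx 0.1276 hy 0.0006 z 0.0001 Fx 1.0 Fy -0.4 Fz 0.7 yaw -64.5 [ 0.045 -0.015 -0.999] t 7.5333
```

Reported z is about 0 with no bench contact, which confirms the offset. Now I'll press inward.

```bash
python3 -m creep '[[[-0.0045,-0.0022,0],0],[[-0.0045,-0.0022,0],0],[[-0.0036,-0.0018,0],0],[[0,0,0],0]]' >/dev/null; python3 w.py; for i in 1 2 3 4 5; do python3 -m creep '[[[-0.0009,-0.0004,0],0],[[0,0,0],0]]' >/dev/null; python3 w.py; done
```

```text
hx 0.1122 hy 0.0005 z -0.0000 Fx 0.8 Fy 0.2 Fz -0.5 yaw -64.5 [ 0.045 -0.015 -0.999] t 7.8667
hx 0.1114 hy 0.0005 z 0.0002 Fx 1.6 Fy 0.6 Fz -1.8 yaw -64.5 [ 0.046 -0.015 -0.999] t 8.0333
hx 0.1109 hy 0.0004 z 0.0003 Fx 1.6 Fy 1.4 Fz -1.6 yaw -64.5 [ 0.048 -0.015 -0.999] t 8.2
hx 0.1104 hy 0.0004 z 0.0005 Fx 2.0 Fy 0.8 Fz -1.8 yaw -64.5 [ 0.049 -0.015 -0.999] t 8.3667
hx 0.1097 hy 0.0004 z 0.0005 Fx 2.5 Fy 0.7 Fz -1.6 yaw -64.5 [ 0.049 -0.015 -0.999] t 8.5333
hx 0.1090 hy 0.0004 z 0.0005 Fx 3.4 Fy -0.3 Fz -1.3 yaw -64.5 [ 0.05  -0.015 -0.999] t 8.7
```

Contact came at about 0.1115 and the force is rising as expected. I'll continue in 0.7 mm steps.

```bash
for i in 1 2 3 4; do python3 -m creep '[[[-0.0009,-0.0004,0],0],[[0,0,0],0]]' >/dev/null; python3 w.py; done
python3 - <<'E'
from h import *
s=snap('scene','s3')
E
```

```text
hx 0.1082 hy 0.0004 z 0.0005 Fx 4.4 Fy 0.5 Fz -1.2 yaw -64.5 [ 0.051 -0.015 -0.999] t 8.8667
hx 0.1073 hy 0.0004 z 0.0005 Fx 4.3 Fy 0.4 Fz -1.3 yaw -64.5 [ 0.051 -0.015 -0.999] t 9.0333
hx 0.1065 hy 0.0003 z 0.0006 Fx 4.6 Fy -0.9 Fz -2.0 yaw -64.5 [ 0.052 -0.015 -0.999] t 9.2
hx 0.1062 hy 0.0004 z 0.0006 Fx 6.1 Fy 0.9 Fz -2.5 yaw -64.5 [ 0.053 -0.014 -0.998] t 9.3667
```

```bash
for i in 1 2; do python3 -m creep '[[[-0.0009,-0.0004,0],0],[[0,0,0],0]]' >/dev/null; python3 w.py; done
python3 - <<'E'
from h import *
c=np.array([.4666,-.2449]);u=np.array([.9027,.4303]);v=np.array([-u[1],u[0]])
snap('scene','s4')
for z in(.044,.055,.074,.085):print(z,proj('s4',np.r_[c+.06*u-.04*v,z]),proj('s4',np.r_[c+.06*u+.045*v,z]))
for n in('s1','s3','s4'):
  g=cv2.cvtColor(cv2.imread(f'pics/{n}.png'),cv2.COLOR_BGR2GRAY);print(n,g[210:242,231],g[208:232,256])
E
```

```text
hx 0.1063 hy 0.0003 z 0.0007 Fx 4.7 Fy -0.3 Fz -3.2 yaw -64.5 [ 0.055 -0.014 -0.998] t 9.5833
hx 0.1064 hy 0.0003 z 0.0008 Fx 5.0 Fy 0.3 Fz -3.1 yaw -64.5 [ 0.057 -0.013 -0.998] t 9.75
0.044 (np.float64(230.20291277409535), np.float64(227.53630422332438)) (np.float64(255.98296291850616), np.float64(217.3989308199684))
0.055 (np.float64(229.78742584320548), np.float64(224.72355940846225)) (np.float64(255.70996699308137), np.float64(214.61392450589068))
0.074 (np.float64(229.05945581587423), np.float64(219.79538052359166)) (np.float64(255.23184624542907), np.float64(209.73630847909084))
0.085 (np.float64(228.63191225225506), np.float64(216.90101525650147)) (np.float64(254.9511555979299), np.float64(206.8728033759604))
s1 [137 134 133 133 132 134 133 134 135 138  95  84  90  89  89  91  90  92
  77  78  78  79  79  77  86  79  80  77  74  69 167 160] [108 145 117  63  87  90  90  89  89  91  83  75  80  78  78  78  86  79
  79  79  74  58  98  99]
s3 [ 65  60  55  28  21  17  12  43  75  51  78  69  40  57  58  76  66  64
  61  81  78  80  79  79  87  81  80  80  77  70 168 163] [38 70  8 16 16 31 25 43 37 13  8 24 27 28 41 41 46 41 40 40 38 24 43 74]
s4 [ 64  61  55  27  25  16  14  41  75  72  78  57  55  54  52  75  68  64
  61  80  80  79  80  79  87  80  81  80  77  70 168 164] [38 54 12 21 14 29 21 40 38 14 12 23 25 42 43 39 48 41 41 40 34 24 44 72]
```

```bash
python3 - <<'E'
from h import *
o=[]
for n in('s2','s4'):
  s=cv2.imread(f'pics/{n}.png')[200:245,215:265];o.append(np.clip(cv2.resize(s,(400,360),interpolation=cv2.INTER_NEAREST).astype(float)*1.8,0,255).astype(np.uint8))
cv2.imwrite('pics/c4.png',np.hstack(o))
E
```

```text
(no output)
```

View pics/c4.png

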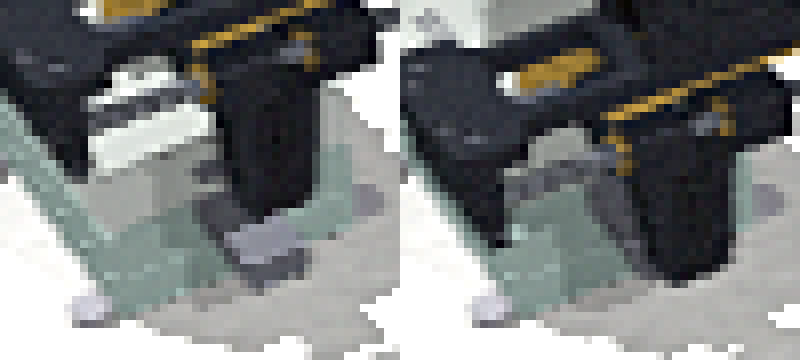

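The finger now sits properly against the pad, but I can't tell whether the cover has released. I'll press slightly harder and measure.

```bash
for i in 1 2; do python3 -m creep '[[[-0.0014,-0.0007,-0.0004],0]]' >/dev/null; python3 w.py; done; python3 -m creep '[[[0,0,0],0],[[0,0,0],0]]' >/dev/null; python3 w.py
```

```text
hx 0.1059 hy 0.0001 z 0.0006 Fx 13.9 Fy 2.0 Fz -1.5 yaw -64.5 [ 0.06  -0.013 -0.998] t 9.8833
hx 0.1060 hy -0.0000 z 0.0006 Fx 14.1 Fy 2.2 Fz -0.5 yaw -64.6 [ 0.063 -0.013 -0.998] t 9.9667
hx 0.1071 hy 0.0003 z 0.0008 Fx 4.8 Fy -0.4 Fz -2.4 yaw -64.6 [ 0.065 -0.012 -0.998] t 10.1333
```

14 N means the hard stop, at about 6 mm of travel, so the cover should be free. I'll stop here, back off, rise and look.

```bash
python3 -m creep '[[[0.004,0.002,0],0],[[0.008,0.004,0],0],[[0.008,0.004,0],0],[[0,0,0.02],0],[[0,0,0.03],0],[[0,0,0.04],0],[[0,0,0.04],0],[[0,0,0.04],0]]' >/dev/null; python3 w.py; python3 -m creep '[[[0,0,0.04],0],[[0,0,0.04],0],[[0,0,0.04],0],[[0,0,0.03],0],[[0,0,0],0],[[0,0,0],0]]' >/dev/null; python3 w.py
python3 - <<'E'
from h import *
w=snap('wrist','w2');s=snap('scene','s5');snap('top','t2')
a=cv2.resize(w[130:330,220:420],(400,400));b=cv2.resize(s[175:245,200:270],(400,400),interpolation=cv2.INTER_CUBIC)
cv2.imwrite('pics/c5.png',np.hstack([a,b]))
E
```

```text
hx 0.1278 hy 0.0059 z 0.1678 Fx -0.6 Fy -0.4 Fz -0.0 yaw -64.5 [ 0.04  -0.005 -0.999] t 10.8
hx 0.1287 hy 0.0074 z 0.3354 Fx 0.5 Fy -0.6 Fz -2.1 yaw -64.6 [ 0.049 -0.015 -0.999] t 11.3
```

View pics/c5.png

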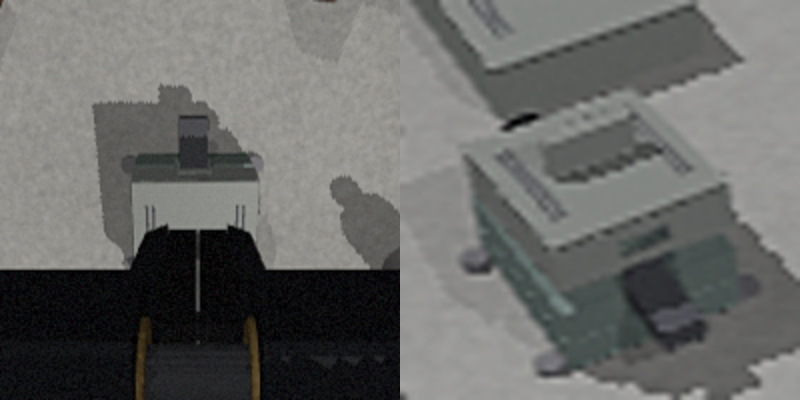

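The cover has sprung: its front-left corner rose about 3 px, roughly 11 mm, and the hook is gone from the window. Next I'll move over the rib and turn 90°.

```bash
python3 -m creep '[[[-0.016,-0.008,0],7],[[-0.016,-0.008,0],7],[[-0.016,-0.008,0],7],[[-0.016,-0.008,0],7],[[-0.016,-0.008,0],7],[[-0.016,-0.008,0],7],[[-0.016,-0.008,0],7],[[0,0,0],7]]' 0.06 30 >/dev/null; python3 w.py; python3 -m creep '[[[0,0,0],7],[[0,0,0],7],[[0,0,0],7],[[0,0,0],7],[[0,0,0],5],[[0,0,0],0]]' >/dev/null; python3 w.py
```

```text
hx -0.0030 hy 0.0093 z 0.3175 Fx -0.1 Fy 1.2 Fz -0.0 yaw -7.3 [ 0.008  0.036 -0.999] t 12.1167
hx -0.0062 hy 0.0115 z 0.3073 Fx 0.2 Fy -0.5 Fz -0.2 yaw 26.9 [-0.033  0.044 -0.998] t 12.6167
```

```bash
python3 -m creep '[[[0.003,-0.004,-0.03],-0.7],[[0.003,-0.004,-0.03],-0.7],[[0,0,-0.03],0],[[0,0,-0.03],0],[[0,0,-0.025],0],[[0,0,-0.015],0],[[0,0,0],0],[[0,0,0],0]]' >/dev/null; python3 w.py
python3 - <<'E'
from h import *
w=snap('wrist','w3');s=snap('scene','s6')
a=cv2.resize(w[150:400,170:470],(480,400));b=cv2.resize(s[160:240,200:264],(320,400),interpolation=cv2.INTER_CUBIC)
cv2.imwrite('pics/c6.png',np.clip(np.hstack([a,b]).astype(float)*1.3,0,255).astype(np.uint8))
E
```

```text
hx -0.0065 hy 0.0066 z 0.1333 Fx -0.1 Fy -0.4 Fz -0.2 yaw 24.1 [-0.043  0.054 -0.998] t 13.2833
```

View pics/c6.png

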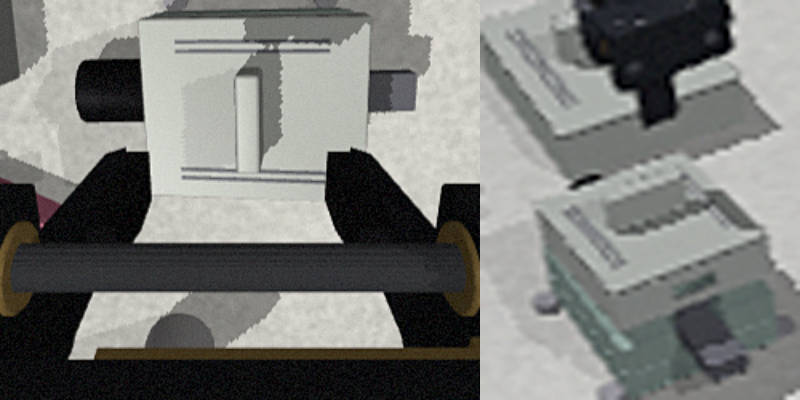

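```bash
python3 - <<'E'
from h import *
c=np.array([.4666,-.2449]);u=np.array([.9027,.4303]);v=np.array([-u[1],u[0]])
for p in [(325.6,196.9),(325.6,253)]:
  q=onz('w3',*p,.103)[:2]-c;print(q@u,q@v)
s=robot.state();r=R.from_rotvec(s['eef_rot']).as_matrix();X=s['tool_pos']
for k in(.031,.041):
  q=(X-k*r[:,2]);d=q[:2]-c;print('tip',d@u,d@v,q[2])
# rib mid target
print('cov corners',[((onz('w3',170+a/1.6,150+b/1.6,z)[:2]-c)@u).round(4) for a,b,z in((137,18,.074),(370,18,.085),(152,195,.074))])
w=cv2.cvtColor(cv2.imread('pics/w3.png'),cv2.COLOR_BGR2GRAY)
for r_ in(205,220,240):print(w[r_,308:342])
E
```

```text
-0.001959313095712615 0.02546748880885133
-0.0027654559444522716 -0.01944786179768309
tip -0.005729679761249786 0.00394055525218338 0.16522347237457874
tip -0.005582230884596248 0.0032840832684679654 0.17520081244358107
cov corners [np.float64(-0.0596), np.float64(0.0583), np.float64(-0.0581)]
[140 139 132 141 136 140 142 140  98 131 155 163 161 158 153 154 150 156
 154 150 147 148 127  96  52  55  86  90  82  96  87  93  93  91]
[140 140 144 143 140 141 138 140 142 112 149 162 162 161 154 157 154 153
 158 151 148 153 128 109  55  63  78  94  93  93  88  87  94  91]
[142 143 141 142 147 141 144 144 141  91 133 166 166 163 159 158 157 154
 151 151 149 147 137 115  60  63  65  93  94  90  89  86  80  87]
```

```bash
python3 -m creep '[[[0.0015,-0.001,-0.015],0.7],[[0.0015,-0.001,-0.015],0.7],[[0,0,-0.015],0],[[0,0,0],0],[[0,0,0],0]]' >/dev/null; python3 w.py; python3 -m creep '[[[0.001,-0.0005,-0.01],0],[[0,0,-0.01],0],[[0,0,-0.005],0],[[0,0,0],0],[[0,0,0],0]]' >/dev/null; python3 w.py
```

```text
hx -0.0027 hy -0.0007 z 0.0944 Fx -0.5 Fy -0.0 Fz 0.7 yaw 25.4 [-0.033  0.043 -0.999] t 13.8
hx -0.0011 hy -0.0033 z 0.0706 Fx -0.0 Fy -0.4 Fz -0.0 yaw 25.3 [-0.028  0.039 -0.999] t 14.2167
```

```bash
python3 -m creep '[[[-0.002,0.001,-0.006],0],[[-0.0025,0.0013,-0.006],0],[[-0.0005,0.001,-0.004],0],[[0,0,0],0]]' >/dev/null; python3 w.py;python3 -m creep '[[[0,0,0],0],[[0,0,0],0]]' 0.03 >/dev/null; python3 w.py; python3 -m creep '[[[0,0,0],0],[[0,0,0],0],[[0,0,0],0]]' 0 25; python3 w.py
```

```text
hx -0.0045 hy 0.0023 z 0.0534 Fx -0.7 Fy -0.1 Fz 0.1 yaw 25.3 [-0.028  0.039 -0.999] t 14.55
hx -0.0046 hy 0.0025 z 0.0532 Fx -0.3 Fy -0.7 Fz -1.0 yaw 25.3 [-0.028  0.039 -0.999] t 14.7167
time_s: 14.97
tool_pos: [0.4616, -0.2448, 0.0536]
eef_rot: [-3.022, -0.679, 0.029]
contact_force: [0.3, -0.4, -0.0]
grip_width: 0.0288
hx -0.0045 hy 0.0022 z 0.0536 Fx 0.1 Fy -0.5 Fz -0.0 yaw 25.3 [-0.028  0.039 -0.999] t 14.9667
```

```bash
python3 -m creep '[[[0,0,0],0],[[0,0,0],0],[[0,0,0],0],[[0,0,0],0],[[0,0,0],0],[[0,0,0],0]]' 0 25|tail -1; python3 w.py; python3 -m creep '[[[0,0,0.004],0],[[0,0,0.006],0],[[0,0,0.008],0],[[0,0,0],0]]'|tail -1; python3 w.py
```

```text
grip_width: 0.0123
hx -0.0042 hy 0.0019 z 0.0541 Fx 0.5 Fy 0.5 Fz 1.2 yaw 25.3 [-0.026  0.038 -0.999] t 15.4667
grip_width: 0.012
hx -0.0045 hy 0.0023 z 0.0733 Fx 0.0 Fy 0.2 Fz -1.0 yaw 25.3 [-0.028  0.039 -0.999] t 15.8
```

```bash
python3 -m creep '[[[0,0,0.015],0],[[0,0,0.02],0],[[0,0,0.02],0],[[0,0,0.02],0],[[0,0,0.02],0],[[0,0,0.02],0],[[0,0,0.015],0],[[0,0,0],0]]'|tail -1; python3 w.py;python3 -m creep '[[[0,0,0],0],[[0,0,0],0]]'|tail -1; python3 w.py
python3 - <<'E'
from h import *
w=snap('wrist','w4');s=snap('scene','s7')
a=cv2.resize(w[150:400,170:470],(480,400));b=cv2.resize(s[140:240,200:280],(320,400),interpolation=cv2.INTER_CUBIC)
cv2.imwrite('pics/c7.png',np.clip(np.hstack([a,b]).astype(float)*1.3,0,255).astype(np.uint8))
E
```

```text
grip_width: 0.0119
hx -0.0054 hy 0.0042 z 0.2104 Fx 0.3 Fy 0.4 Fz -1.2 yaw 25.3 [-0.029  0.04  -0.999] t 16.4667
grip_width: 0.0122
hx -0.0055 hy 0.0045 z 0.2100 Fx 0.2 Fy -0.1 Fz -0.9 yaw 25.3 [-0.029  0.039 -0.999] t 16.6333
```

View pics/c7.png

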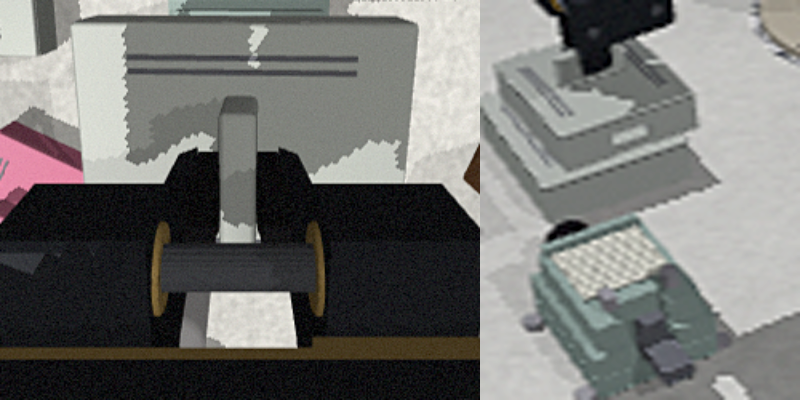

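The cover is held level and clear of the housing, with the filter exposed below. I'll carry it to the tray, and cross-check the tray centre in the scene view meanwhile.

```bash
python3 - <<'E'
from h import *
s=cv2.imread('pics/s0.png');h=cv2.cvtColor(s,cv2.COLOR_BGR2HSV)
m=((h[...,0]>8)&(h[...,0]<25)&(h[...,1]>70)&(h[...,2]>90)).astype(np.uint8)
m[:185]=0;m[250:]=0;m[:,:345]=0;m[:,430:]=0
c=max(cv2.findContours(m,0,2)[0],key=cv2.contourArea);q=cv2.approxPolyDP(cv2.convexHull(c),6,True)[:,0];print(q.tolist())
for z in(.02,):
  P=np.array([onz('s0',*p,z) for p in q]);print(P[:,:2],P.mean(0))
E
python3 -m creep '[[[0.003,0.015,0],-2],[[0.003,0.025,0],-3],[[0.003,0.03,0],-3],[[0.003,0.03,0],-3],[[0.003,0.03,0],-3],[[0.003,0.03,0],-3],[[0.003,0.03,0],-3],[[0.003,0.03,0],-3]]'|tail -5
python3 -m creep '[[[0.003,0.03,0],-3],[[0.003,0.03,0],-3],[[0.003,0.03,0],-2],[[0.003,0.03,0],-1],[[0.003,0.02,0],0],[[0,0.015,0],0],[[0,0,0],0],[[0,0,0],0]]'; python3 w.py
```

```text
[[408, 197], [417, 239], [359, 240], [355, 196]]
[[0.43272562 0.32362366]
 [0.63331156 0.28849198]
 [0.61512219 0.11731869]
 [0.40478608 0.15000088]] [0.52148636 0.2198588  0.02      ]
time_s: 17.4
tool_pos: [0.4805, -0.0184, 0.2006]
eef_rot: [-3.083, -0.02, 0.035]
contact_force: [0.5, 0.1, -1.8]
grip_width: 0.0121
time_s: 18.07
tool_pos: [0.4913, 0.15, 0.1929]
eef_rot: [-3.072, 0.231, 0.05]
contact_force: [-0.1, -0.9, -1.6]
grip_width: 0.012
hx 0.1922 hy 0.3458 z 0.1929 Fx -0.5 Fy -0.8 Fz -1.6 yaw -8.5 [-0.028  0.063 -0.998] t 18.0667
```

```bash
python3 -m creep '[[[0.005,0.02,0],0],[[0.006,0.025,0],0],[[0.006,0.02,0],0],[[0.003,0.005,-0.015],0],[[0,0,-0.02],0],[[0,0,-0.02],0],[[0,0,-0.02],0],[[0,0,0],0]]'; python3 -m creep '[[[0,0,0],0],[[0,0,0],0]]'|tail -4; python3 w.py
```

```text
time_s: 18.73
tool_pos: [0.5126, 0.2151, 0.1119]
eef_rot: [-3.074, 0.243, 0.055]
contact_force: [-0.0, 0.2, -2.4]
grip_width: 0.012
tool_pos: [0.5128, 0.2134, 0.1119]
eef_rot: [-3.074, 0.246, 0.058]
contact_force: [-0.1, 0.0, -1.8]
grip_width: 0.0116
hx 0.2389 hy 0.3938 z 0.1119 Fx -0.1 Fy 0.1 Fz -1.8 yaw -9.1 [-0.033  0.06  -0.998] t 18.9
```

```bash
python3 -m creep '[[[0,0.004,-0.02],0],[[0,0.003,-0.02],0],[[0,0.001,-0.02],0],[[0,0.001,-0.01],0],[[0,0,0],0]]'|tail -4;python3 w.py; for i in 1 2 3; do python3 -m creep '[[[0,0,-0.005],0],[[0,0,0],0]]'|sed -n 2p; python3 w.py; done
```

```text
tool_pos: [0.5175, 0.2212, 0.0466]
eef_rot: [-3.071, 0.249, 0.038]
contact_force: [0.8, 0.5, -2.1]
grip_width: 0.0117
hx 0.2466 hy 0.3988 z 0.0466 Fx 0.9 Fy 0.1 Fz -2.1 yaw -9.2 [-0.02   0.062 -0.998] t 19.3167
tool_pos: [0.5187, 0.221, 0.0432]
hx 0.2475 hy 0.3982 z 0.0432 Fx 0.5 Fy 0.7 Fz -2.3 yaw -9.2 [-0.017  0.062 -0.998] t 19.4833
tool_pos: [0.5198, 0.221, 0.0397]
hx 0.2486 hy 0.3977 z 0.0397 Fx 0.1 Fy 1.2 Fz -2.5 yaw -9.2 [-0.014  0.063 -0.998] t 19.65
tool_pos: [0.5204, 0.2211, 0.0352]
hx 0.2491 hy 0.3975 z 0.0352 Fx 0.1 Fy 0.6 Fz -1.9 yaw -9.2 [-0.012  0.063 -0.998] t 19.8167
```

```bash
for i in 1 2 3 4 5; do python3 -m creep '[[[-0.0015,0,-0.005],0],[[0,0,0],0]]'|sed -n 2p; python3 w.py; done
```

```text
tool_pos: [0.519, 0.2211, 0.0301]
hx 0.2478 hy 0.3981 z 0.0301 Fx 0.4 Fy 0.2 Fz -2.1 yaw -9.2 [-0.011  0.063 -0.998] t 19.9833
tool_pos: [0.5172, 0.2211, 0.0245]
hx 0.2462 hy 0.3989 z 0.0245 Fx 0.2 Fy 0.1 Fz -1.9 yaw -9.2 [-0.011  0.063 -0.998] t 20.15
tool_pos: [0.5155, 0.2211, 0.0189]
hx 0.2446 hy 0.3996 z 0.0189 Fx -0.1 Fy 0.5 Fz -1.4 yaw -9.2 [-0.011  0.063 -0.998] t 20.3167
tool_pos: [0.5137, 0.2211, 0.0132]
hx 0.2431 hy 0.4004 z 0.0132 Fx -1.2 Fy 0.5 Fz -2.3 yaw -9.2 [-0.012  0.063 -0.998] t 20.4833
tool_pos: [0.5143, 0.2215, 0.0098]
hx 0.2438 hy 0.4004 z 0.0098 Fx -1.1 Fy -0.2 Fz -1.3 yaw -9.2 [-0.005  0.064 -0.998] t 20.65
```

```bash
for i in 1 2 3 4; do python3 -m creep '[[[0,0,-0.003],0],[[0,0,0],0]]'|sed -n 2p; python3 w.py; done
```

```text
tool_pos: [0.515, 0.2217, 0.0092]
hx 0.2445 hy 0.4004 z 0.0092 Fx 0.8 Fy -0.4 Fz -2.2 yaw -9.2 [-0.002  0.065 -0.998] t 20.8167
tool_pos: [0.5156, 0.2221, 0.0085]
hx 0.2451 hy 0.4005 z 0.0085 Fx 0.2 Fy 0.1 Fz -1.9 yaw -9.2 [ 0.001  0.066 -0.998] t 20.9833
tool_pos: [0.516, 0.2224, 0.0077]
hx 0.2457 hy 0.4005 z 0.0077 Fx -0.9 Fy 0.6 Fz -2.1 yaw -9.2 [ 0.004  0.067 -0.998] t 21.15
tool_pos: [0.5165, 0.2227, 0.0068]
hx 0.2462 hy 0.4006 z 0.0068 Fx -0.6 Fy 0.2 Fz -1.2 yaw -9.2 [ 0.006  0.067 -0.998] t 21.3167
```

```bash
python3 -c "
from workcell import robot
s=robot.state();print(s['joint_pos'].round(3),s['moment'])"; python3 -m creep '[[[-0.002,-0.001,-0.006],0],[[0,0,0],0]]' | tail -4; python3 w.py; python3 - <<'E'
from h import *
w=snap('wrist','w5');s=snap('scene','s8')
a=cv2.resize(w[130:400,190:450],(400,400));b=cv2.resize(s[160:250,340:430],(400,400),interpolation=cv2.INTER_CUBIC)
cv2.imwrite('pics/c8.png',np.hstack([a,b]))
g=cv2.cvtColor(s,cv2.COLOR_BGR2HSV)
for z in (.006,.02,.036,.05):print(z,proj('s8',[.5637,.21,z]),proj('s8',[.575,.208,z]))
print(g[205:250,381].tolist())
E
```

```text
[0.162 0.603 1.551 0.079 0.973 0.278] [-0.06944353 -0.07213427  0.0180824 ]
tool_pos: [0.5174, 0.2225, 0.0037]
eef_rot: [-3.061, 0.246, -0.015]
contact_force: [-0.6, 0.0, -1.4]
grip_width: 0.012
hx 0.2470 hy 0.4001 z 0.0037 Fx -0.5 Fy 0.3 Fz -1.4 yaw -9.2 [ 0.015  0.07  -0.997] t 21.4833
0.006 (np.float64(384.5661758594092), np.float64(229.25007931958243)) (np.float64(384.8928421893827), np.float64(231.75448614766438))
0.02 (np.float64(385.04244692182783), np.float64(225.82925431728341)) (np.float64(385.37441909481186), np.float64(228.3266559040514))
0.036 (np.float64(385.5942402511754), np.float64(221.86598934890938)) (np.float64(385.9324110093478), np.float64(224.35490904747604))
0.05 (np.float64(386.0837404085012), np.float64(218.35014614754832)) (np.float64(386.4274561657543), np.float64(220.8312127490172))
[[113, 49, 21], [98, 60, 17], [102, 61, 21], [105, 39, 39], [113, 22, 46], [100, 21, 36], [113, 34, 30], [120, 31, 25], [60, 9, 58], [50, 6, 132], [60, 4, 138], [75, 8, 134], [60, 6, 132], [60, 4, 132], [70, 6, 133], [60, 4, 132], [60, 4, 131], [70, 6, 132], [60, 6, 133], [70, 5, 151], [45, 7, 72], [60, 6, 89], [80, 8, 90], [90, 8, 91], [80, 8, 91], [75, 11, 92], [94, 19, 93], [16, 91, 92], [16, 119, 90], [16, 104, 155], [17, 106, 140], [17, 106, 156], [17, 118, 82], [17, 113, 86], [16, 113, 99], [16, 126, 93], [17, 96, 90], [90, 3, 162], [30, 2, 154], [30, 2, 151], [30, 5, 149], [30, 3, 150], [30, 3, 154], [45, 3, 154], [38, 7, 148]]
```

```bash
python3 -m creep '[[[-0.0015,0,-0.002],0]]' >/dev/null; python3 w.py; python3 -m creep '[[[-0.0015,0,-0.003],0]]' >/dev/null; python3 w.py; python3 -m creep '[[[0,0,0],0]]' >/dev/null; python3 w.py
```

```text
hx 0.2467 hy 0.4001 z 0.0028 Fx -5.2 Fy -3.6 Fz 37.8 yaw -9.2 [ 0.018  0.07  -0.997] t 21.6667
hx 0.2470 hy 0.4001 z 0.0026 Fx -8.8 Fy -0.7 Fz 37.4 yaw -9.2 [ 0.023  0.07  -0.997] t 21.75
hx 0.2472 hy 0.4000 z 0.0032 Fx -0.7 Fy 0.1 Fz -2.6 yaw -9.2 [ 0.024  0.071 -0.997] t 21.8333
```

It's firmly on the floor: the downward step met 38 N. Releasing and retreating.

```bash
python3 -m creep '[[[0,0,0],0],[[0,0,0],0],[[0,0,0],0],[[0,0,0],0],[[0,0,0],0],[[0,0,0],0]]' 0.05|tail -1; python3 w.py; python3 -m creep '[[[0,0,0.008],0],[[0,0,0.015],0],[[0,0,0.02],0],[[0,0,0.03],0],[[0,0,0.04],0],[[0,0,0.04],0],[[0,0,0.04],0],[[0,0,0.04],0]]' >/dev/null; python3 -m creep '[[[-0.01,-0.03,0.03],0],[[-0.01,-0.03,0.03],0],[[-0.01,-0.03,0.03],0],[[-0.01,-0.03,0],0],[[0,-0.03,0],0],[[0,-0.03,0],0],[[0,0,0],0],[[0,0,0],0]]' >/dev/null; python3 w.py
python3 - <<'E'
from h import *
t=snap('top','t3');s=snap('scene','s9');w=snap('wrist','w6')
a=cv2.resize(t[160:250,215:305],(300,300),interpolation=cv2.INTER_CUBIC);b=cv2.resize(s[180:250,340:430],(386,300),interpolation=cv2.INTER_CUBIC)
o=np.zeros((600,720,3),np.uint8);o[:300,:300]=a;o[:300,310:696]=b;o[300:,:480]=cv2.resize(w,(480,300));cv2.imwrite('pics/c9.png',o)
E
```

```text
grip_width: 0.0492
hx 0.2459 hy 0.4002 z 0.0003 Fx 0.7 Fy -0.3 Fz 0.2 yaw -9.2 [ 0.019  0.07  -0.997] t 22.3333
hx 0.1245 hy 0.2589 z 0.3385 Fx 0.8 Fy 0.2 Fz 0.1 yaw -9.1 [ 0.024  0.064 -0.998] t 23.6667
```

View pics/c9.png

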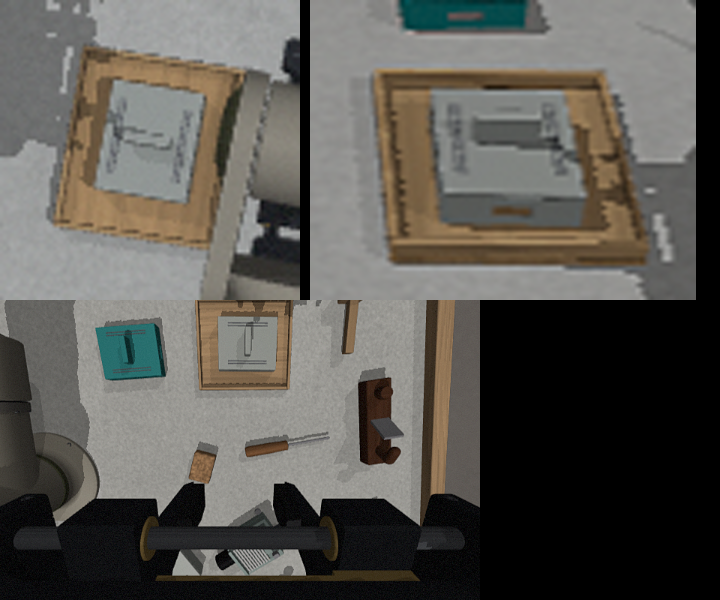

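The cover lies upright and flat in the tray, and the bystanders are in place. One last numeric check of the offset, then I'll hand in.

```bash
python3 - <<'E'
from h import *
C=np.array([onz('w6',u,v,.036) for u,v in((292,21),(369,22),(292,95),(368,95))]);print(C[:,:2].round(3),C.mean(0))
T=[onz('w6',u,v,.02)[:2].round(3) for u,v in((266,119),(385,119))];print('tray near corners',T)
# from top crop: cover top corners in t3
C2=np.array([onz('t3',215+a*.3,160+b*.3,.036) for a,b in((112,80),(205,95),(187,200),(96,182))]);print(C2.mean(0),np.linalg.norm(C2[0]-C2[3]),np.linalg.norm(C2[0]-C2[1]))
print(robot.state()['contact_force'],robot.state()['time_s'])
E
```

```text
[[0.468 0.278]
 [0.582 0.259]
 [0.45  0.175]
 [0.568 0.157]] [0.51693422 0.21733866 0.036     ]
tray near corners [array([0.401, 0.147]), array([0.594, 0.117])]
[0.51742618 0.21667345 0.036     ] 0.11147418608700185 0.10202225453101546
[-0.08528954  0.51448255 -0.3198035 ] 23.8167
```

Both views put the cover at about (0.517, 0.217) and the tray at (0.512, 0.221). That is an offset of about 7 mm, well inside the 30 mm limit.

```bash
python3 -c "
from workcell import robot
print(robot.finish_job())"
```

```text
the job is handed in; nothing more can be done
None
```

The cover is off the housing and lying upright on the tray floor. I handed the job in at about 24 s of the 67 s allowed; no verdict was reported.

**What I did:** I pressed the tab straight inward, and the force rose from about 2 N to 6 N. The camera then showed the cover's front edge about 11 mm up. I gripped the rib (12 mm between the fingers), lifted the cover clear, lowered it until it touched the tray floor, let go and backed away.

**Last checks:**
- **Position:** two camera views put the cover about 7 mm from the tray's centre (limit 30 mm).
- **Flatness:** it looks flat in the pictures. I did not measure its angle after letting go.
- **Bystanders:** those in the last picture look undisturbed, but I did not measure any of them.
- **Robot:** clear of everything, with contact force within the sensor noise.

**What disagreed or came close:**
- **Finger length:** the fingertips end about 31 mm short of the stated tool point, so my first press passed over the pad without touching it.
- **Tab force:** the last press reached about 14 N at the hard stop, just under the 15 N limit.
- **Set-down force:** I pushed to about 38 N to confirm the cover was on the floor.
- **Tool tilt:** the tool drifted to a tilt of about 0.07 rad during the moves.

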